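# Set out a tumbler and open the flask with the unknown thread

### The job

Get ready to pour at the cake stall: lift the steel tumbler out of the basket and stand it upright, wholly on the round cork mat, without dropping it, and let go of it. Then open the flask that has the plain round cap: nobody remembers which way its thread goes, so try loosening the cap one way and, if it jams, the other, twist it free and lift it straight off. Finish while still gripping the cap, holding it still and level right above the flask, about a hand's breadth (8 cm) up; leave the wrapped brownie in the basket and the potted plant where they are.

Things in the scene. Friction and masses are not known exactly. Their poses are not given: they have to be found in the camera images.
- cup: Loose steel tumbler standing upright in the basket, open at the top, no handle: 90 mm high, 58 mm across at the rim, narrowing to 46 mm at the foot, 0.12 kg. Origin: centre of its underside; z up. It stands about 40 mm proud of the basket's rim, beside a wrapped brownie; which end of the basket it is in varies.
- basket: Fixed low open wooden slatted basket, 150 mm along its own x, 220 mm along its own y, 50 mm high, walls 6 mm. Origin: centre of its underside on the counter. It is turned about the vertical by up to 0.35 rad.
- brownie: Loose wrapped brownie, a 70 x 60 x 30 mm dark brown block, lying in the other end of the basket. Origin: centre of its underside. Leave it in place.
- mat: Fixed round cork mat, 140 mm across, 5 mm thick, flat on the counter. Origin: centre of its underside; its top is 5 mm above.
- flask: The flask to open: steel, 92 mm across, screwed fast to the counter in a wooden cradle 130 mm square and 56 mm high. Origin: on its axis, on the counter. It has the plain round cap; it changes places with the pump flask between starts.
- cap: Loose round black 16-sided cap on the flask, 52 mm across, 40 mm high, 0.06 kg. Origin: centre of its underside, on the shoulder at the start; z up the axis. Its quick thread opens counter-clockwise or clockwise from above, differing between starts. The wrong way it jams within about 10 degrees (fingers then slip round it). The right way it turns nearly freely without rising.
- pump_flask: A second flask of the same body, fixed in its own cradle, with a fixed black pump head, its spout standing out 75 mm to the left (+y), instead of a plain cap (228 mm high in all). Origin: on its axis, on the counter. Not to be opened.
- plant: Loose small potted plant, blue pot 84 mm across and 70 mm high, 150 mm high with its leaves and flowers, 0.5 kg. Origin: centre of its underside. Leave it in place.
- shoulder (a point): Centre of the flask's flat shoulder (66 mm across, 170 mm above the counter), where the cap's origin rests. The hidden neck above it is 24 mm high, 41 mm over the thread. Turned the right way, the cap is free from about 60 degrees and meets an end stop at about 75; at 68 (1.2 rad) it lifts straight off. Until then it lifts only about 2 mm.
Mind the look-alikes: they are no part of the job. Leave any pink look-alike of the cap alone. Several things look just like the mat: the one meant starts farthest to the robot's left.

How it is judged:
By the outcome, as a careful person would: the job done as asked, in the order asked, and still so for the second after the job is handed in, while the arm keeps its last pose, push and grip.
It also fails if it takes over 51 s, if anything falls off the work surface, if the arm or the gripper's body presses on something with over 40 N, if the wrist force passes 120 N, or if a joint passes its speed limit or range.

### The arm

A 6-joint arm with a two-finger parallel gripper is mounted at the origin on the work surface. World frame = base frame: x ahead of the robot, y to its left, z up, the work surface at z = 0. Lengths are in m, angles in rad, forces in N, time in s.
With the tool pointing down it reaches from about 0.35 to 0.85 m from the base axis. Payload 8.1 kg.
Tool frame: the origin (TCP) lies midway between the tips of the shut fingers; the grasp point (between the pads) lies 19 mm behind it (ctrl.grasp_offset is the distance from the TCP to the grasp point, in m); z points along the fingers, y is the line along which they close (so a half turn about z gives the same grasp; the last joint's range is limited). The gripper opens to 93 mm and grips with 3 to 60 N. Pads are 15 mm wide; open, the fingers measure 128 mm over their backs; the gripper's body (75 mm by 188 mm) begins 65 mm behind the grasp point.
Start: joints at [-1.364, 0.13, 1.488, -0, 1.523, -0.085], TCP at [0.173, -0.575, 0.219] pointing down, gripper open.
Joint ranges: [-2.96, 2.96], [-0.89, 2.26], [0.02, 2.5], [-1.34, 4.48], [0, 2.73], [-2.66, 2.66]. Speed limits (rad/s): [2.39, 2.39, 2.79, 3.14, 3.14, 3.14].

### API

Orientations are given as a unit quaternion [x, y, z, w].
In Python, from plant import get_state, optics, ctrl, nets gives the robot as it stands.
- The arm moves only by the tool carry_out, never from a script. Its argument "rows" is a list of rows, each a list of 6 numbers: the shift along the tool's x, y, z in m, then the turn, a rotation vector about the tool's x, y, z in rad. A call has exactly 5 rows; each row is the pose to reach, as a shift and turn from the pose commanded when the call began, along the tool's axes at that moment; what a row does not reach only later rows make up. A row lasts 1/10 s, in which the tool goes at most 50 mm and 8.59 degrees, less where a joint would pass 70% of its speed; a pose out of reach is approached as far as the arm can. A call with a gripper value outside its range is refused whole. "jaw" is the opening in per cent of the stroke, from 0 (shut) to 100 (fully open), set as the call begins (left out, the last holds). The fingers move at their own pace and stop on an object; "force" is the grip in N (left out, the last holds). Time passes only in rows, so rows that repeat a pose let the fingers close, or fill a call up. It gives the time, the measured TCP pose, the force, the opening and the grip force at its end, in the units of the state.
- get_state(): the state, without advancing time (a new reading comes with each control period).
- optics.camera(name): name is "scene" or "top" or "wrist"; returns (picture, depth): 420x560x3 uint8, red, green, blue; 420x560 float32, m along the optical axis (not along the pixel's ray), 0 where there is no reading.
- optics.camera_params(name): a dict with "K" (3x3 intrinsics, pixels), "rvec" (rotation vector, rad) and "tvec" (3), from world to camera coordinates, as OpenCV has them. Camera axes: x right, y down, z forward; pixel columns grow to the right and rows downward; lengths in m; the calibration is good to about 2 mm. A picture is of the moment at which its call begins: read the wrist's pose just before it. camera_params takes no time and is no camera call; for the wrist camera it gives the pose at the moment of the call.
- ctrl.job_done(): hands the job in; it is judged then, once.
Trained networks look in the newest picture that a camera, given by its name, has taken for a name from the list of things; names that differ only in an ending like _2 or _b are one class to them, and where a whole thing is asked for, a point or a joint stands for the part that bears it (a point fixed in the world has none). Each returns a list of dicts, best first, with "score" (0 to 1); they miss things now and then, are a little off and sometimes report something else, mostly with a low value. They report only what shows in the picture. A call takes as long as a camera call. They do not tell look-alikes from the thing itself.
- nets.trace(camera, thing): "region" (420x560 bool, what is visible of it).
- nets.mark_of(camera, thing): "position" ([x, y, z] in m, in world coordinates, good to about 4 mm: a listed point, or the origin of a listed thing).
The state is a dict: "clock": time; "qpos": joint angles; "qvel": joint speeds; "effort": joint torques, N m; "ee_pos": TCP position; "tool_rot": TCP orientation; "wrist_force": force on the tool from outside, world axes, zero at the start; "wrist_torque": the same for the moment, N m; "finger_gap": finger opening in m; "finger_force": force on a finger pad.
Only numpy, scipy, OpenCV 4.12 (cv2) and the standard library are available. Lean on these libraries where they do the work, as an engineer would, in place of code of your own. Each camera call takes 0.05 s, during which the arm holds its last target. There are 200 camera calls.

## Working session

There is one attempt and no reset: what is moved stays moved. The work goes in short steps, Python scripts to look and compute and a tool call to move; the robot and the scene stay as the last step left them, time stands still between calls to the robot, and variables do not carry over. Pictures are saved under pics/ and viewed, at most 10 in all, crops included, and the job is handed in when it is done.

Besides the shell and the picture viewer there is one more tool, called after ">>>" by a JSON object that holds its "fn" and its "kwargs". carry_out: Moves the arm, as the interface text tells. Its arguments: {"type":"object","properties":{"rows":{"type":"array"},"jaw":{"type":"number"},"force":{"type":"number"}},"required":["rows"]}

```bash
mkdir -p pics; cat > h.py <<'E'
import numpy as np, cv2
from plant import get_state, optics, ctrl, nets
from scipy.spatial.transform import Rotation as R
def pix(cam,p):
    c=optics.camera_params(cam)
    return cv2.projectPoints(np.array([p],float),np.array(c["rvec"],float),np.array(c["tvec"],float),np.array(c["K"],float),None)[0].ravel().round(0)
def cloud(cam,d):
    c=optics.camera_params(cam);K=np.array(c["K"]);Rm=cv2.Rodrigues(np.array(c["rvec"],float))[0]
    v,u=np.indices(d.shape);P=np.stack([(u-K[0,2])/K[0,0]*d,(v-K[1,2])/K[1,1]*d,d],-1)
    return (P-np.array(c["tvec"]).ravel())@Rm
def rel(goal):  # world pt for TCP -> tool-axis shift
    s=get_state();return R.from_quat(s["tool_rot"]).inv().apply(np.array(goal)-s["ee_pos"]).round(4)
E
python3 - <<'E'
from h import *
ims=[]
for c in ("scene","top"):
    im,d=optics.camera(c);np.save(c+"d.npy",d);np.save(c+".npy",im)
    cv2.imwrite(f"pics/{c}0.png",im[:,:,::-1])
    for t in ("cup","basket","brownie","mat","flask","cap","pump_flask","plant","shoulder"):
        print(c,t,[(round(r["score"],2),np.round(r["position"],3).tolist(),pix(c,r["position"]).tolist()) for r in nets.mark_of(c,t)[:4]])
s=get_state();print(s["clock"],s["tool_rot"],s["finger_gap"],s["wrist_force"],ctrl.grasp_offset)
E
```

```text
scene cup [(0.92, [0.495, -0.327, 0.011], [198.0, 188.0])]
scene basket [(0.74, [0.502, -0.274, -0.001], [209.0, 198.0])]
scene brownie [(0.54, [0.486, -0.212, 0.006], [226.0, 201.0])]
scene mat [(0.8, [0.427, 0.011, -0.005], [294.0, 222.0]), (0.72, [0.248, -0.244, 0.001], [263.0, 160.0]), (0.38, [0.503, -0.275, 0.001], [208.0, 198.0])]
scene flask [(0.94, [0.46, 0.317, -0.001], [377.0, 273.0])]
scene cap [(0.72, [0.462, 0.315, 0.171], [384.0, 233.0]), (0.64, [0.48, 0.45, -0.0], [417.0, 301.0])]
scene pump_flask [(0.81, [0.64, 0.012, -0.001], [252.0, 265.0])]
scene plant [(0.57, [0.717, -0.153, -0.004], [191.0, 257.0])]
scene shoulder [(0.62, [0.464, 0.316, 0.172], [384.0, 233.0])]
top cup [(0.82, [0.497, -0.324, 0.008], [411.0, 221.0])]
top basket [(0.64, [0.489, -0.212, 0.007], [372.0, 225.0]), (0.59, [0.504, -0.273, -0.003], [393.0, 220.0])]
top brownie [(0.63, [0.485, -0.212, 0.007], [372.0, 226.0])]
top mat [(0.87, [0.428, 0.014, 0.001], [292.0, 248.0]), (0.79, [0.25, -0.235, 0.001], [384.0, 311.0])]
top flask [(0.86, [0.464, 0.313, 0.003], [187.0, 237.0])]
top cap [(0.96, [0.464, 0.307, 0.172], [176.0, 228.0]), (0.69, [0.483, 0.454, -0.002], [138.0, 231.0])]
top pump_flask [(0.58, [0.64, 0.013, 0.001], [292.0, 175.0]), (0.31, [0.465, 0.314, 0.169], [173.0, 228.0])]
top plant [(0.75, [0.72, -0.156, -0.001], [349.0, 148.0])]
top shoulder [(0.59, [0.462, 0.317, 0.172], [172.0, 229.0]), (0.44, [0.428, 0.015, -0.0], [292.0, 248.0])]
1.0 [ 9.89379461e-01  1.45355710e-01 -2.17415211e-06  2.29765285e-05] 0.09294805237819669 [0.01591306 0.39369664 1.11645505] 0.0188
```

View pics/scene0.png

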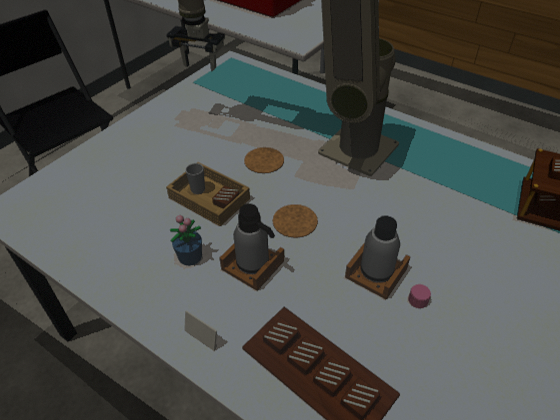

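View pics/top0.png

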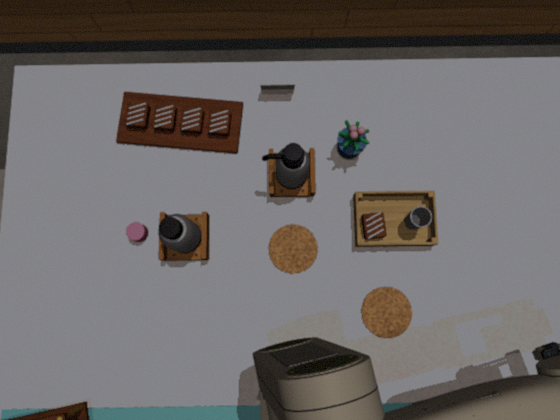

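The scene has two cork mats: top px (292,248), at y≈+0.01, and px (384,311), at y≈−0.24. The first is farther to the robot's left, so it is the one meant. There are two caps: the black one on the flask at top px (172,228), and the pink look-alike at (137,231). The tumbler is at (418,217), in the right-hand end of the basket. I'll confirm the mat in a crop and refine from depth.

```bash
python3 - <<'E'
from h import *
im=np.load("top.npy");cv2.imwrite("pics/crop1.png",cv2.resize(im[130:350,110:460,::-1],None,fx=2.2,fy=2.2,interpolation=cv2.INTER_CUBIC))
for c in("scene","top"):
    P=cloud(c,np.load(c+"d.npy"))
    def f(n,xy,r,z0,z1):
        m=(np.hypot(P[...,0]-xy[0],P[...,1]-xy[1])<r)&(P[...,2]>z0)&(P[...,2]<z1)
        q=P[m];
        if len(q)<5: print(c,n,"few");return
        ce,rr=cv2.minEnclosingCircle(q[:,:2].astype(np.float32).reshape(-1,1,2));print(c,n,len(q),np.round(ce,4),round(rr,4),"zmax",np.percentile(q[:,2],[50,98]).round(4))
    f("cuprim",(.496,-.325),.05,.08,.12);f("cap top",(.463,.315),.045,.203,.23);f("mat",(.428,.013),.085,.002,.009)
print(rel([.496,-.325,.2]))
E
```

```text
scene cuprim 172 [ 0.4972 -0.3276] 0.0336 zmax [0.0911 0.1007]
scene cap top 282 [0.4639 0.3149] 0.0275 zmax [0.2111 0.2152]
scene mat 1165 [0.428  0.0131] 0.085 zmax [0.0057 0.0088]
top cuprim 139 [ 0.4979 -0.3263] 0.0294 zmax [0.0924 0.0997]
top cap top 374 [0.4637 0.314 ] 0.0268 zmax [0.209  0.2135]
top mat 1590 [0.428  0.0131] 0.0849 zmax [0.0046 0.0085]
[ 0.3815 -0.1461  0.0187]
```

View pics/crop1.png

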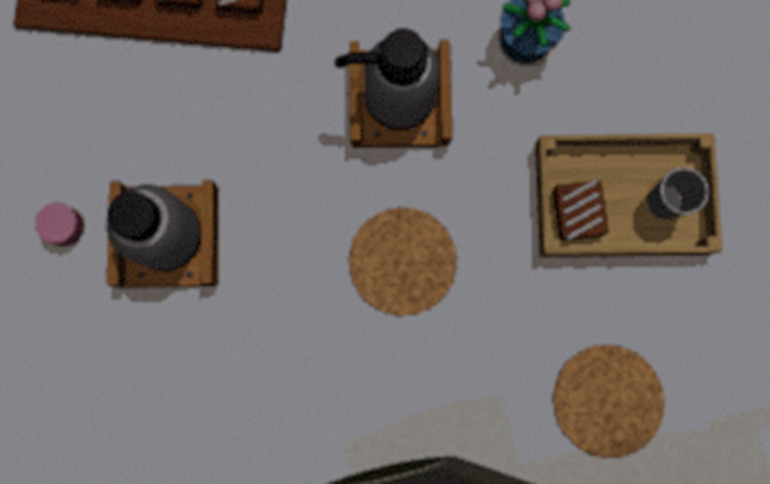

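The crop confirms it. The mat at crop (403,261) is left of the other one at (608,400). The black plain cap is at (133,215) and the tumbler rim at (684,191). Moving above the cup.

>>> {"fn": "carry_out", "kwargs": {"rows": [[0.04, -0.015, 0.002, 0, 0, 0], [0.08, -0.03, 0.004, 0, 0, 0], [0.12, -0.045, 0.006, 0, 0, 0], [0.16, -0.06, 0.008, 0, 0, 0], [0.2, -0.075, 0.01, 0, 0, 0]], "jaw": 100, "force": 15}}

```text
clock: 1.5
ee_pos: [0.3437, -0.4442, 0.2087]
tool_rot: [0.989, 0.145, 0.0, 0.0]
wrist_force: [0.3, -0.4, 0.6]
finger_gap: 0.0929
finger_force: 0.0
```

>>> {"fn": "carry_out", "kwargs": {"rows": [[0.04, -0.015, 0.002, 0, 0, 0], [0.08, -0.03, 0.004, 0, 0, 0], [0.12, -0.045, 0.006, 0, 0, 0], [0.1825, -0.069, 0.009, 0, 0, 0], [0.1825, -0.069, 0.009, 0, 0, 0]]}}

```text
clock: 2.0
ee_pos: [0.5003, -0.3235, 0.1994]
tool_rot: [0.989, 0.147, 0.0, -0.0]
wrist_force: [-0.4, 1.2, -0.7]
finger_gap: 0.0932
finger_force: 0.0
```

```bash
python3 - <<'E'
from h import *
s=get_state();print(s["clock"],s["ee_pos"],s["qpos"].round(3) if hasattr(s["qpos"],"round") else s["qpos"],s["wrist_force"])
im,d=optics.camera("wrist");P=cloud("wrist",d);cv2.imwrite("pics/w1.png",im[:,:,::-1])
print([(r["score"],np.round(r["position"],4)) for r in nets.mark_of("wrist","cup")])
m=(np.hypot(P[...,0]-.4975,P[...,1]+.3265)<.06)&(P[...,2]>.085)&(P[...,2]<.11);q=P[m]
print(len(q),cv2.minEnclosingCircle(q[:,:2].astype(np.float32).reshape(-1,1,2)),np.percentile(q[:,2],[50,98]))
print(rel([.4975,-.3265,.056]))
E
```

```text
2.0 [ 0.50034728 -0.32348584  0.19938793] [-6.610e-01  1.280e-01  1.526e+00  1.000e-03  1.488e+00  6.150e-01] [-0.40863144  1.16024321 -0.67040154]
[(0.84, array([ 0.4979, -0.3259,  0.0118]))]
978 ((0.49829962849617004, -0.324951171875), 0.02889319881796837) [0.09555894 0.09746839]
[-0.002   0.0013  0.1433]
```

View pics/w1.png

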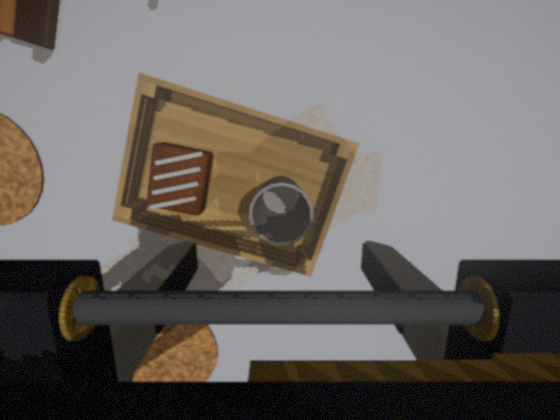

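The wrist view shows the cup at (281,211) between the fingers' column range, clear of the brownie at (180,178). Descending.

>>> {"fn": "carry_out", "kwargs": {"rows": [[0, -0.001, 0.03, 0, 0, 0], [0, -0.001, 0.06, 0, 0, 0], [0, -0.001, 0.09, 0, 0, 0], [0, -0.001, 0.12, 0, 0, 0], [0, -0.001, 0.143, 0, 0, 0]]}}

```text
clock: 2.6
ee_pos: [0.4952, -0.3266, 0.0547]
tool_rot: [0.989, 0.145, -0.001, -0.0]
wrist_force: [-1.0, 0.5, 0.1]
finger_gap: 0.0932
finger_force: 0.0
```

>>> {"fn": "carry_out", "kwargs": {"rows": [[0, 0, 0, 0, 0, 0], [0, 0, 0, 0, 0, 0], [0, 0, 0, 0, 0, 0], [0, 0, 0, 0, 0, 0], [0, 0, 0, 0, 0, 0]], "jaw": 0}}

```text
clock: 3.1
ee_pos: [0.498, -0.3265, 0.0582]
tool_rot: [0.989, 0.145, 0.001, 0.001]
wrist_force: [0.4, 1.0, 0.9]
finger_gap: 0.0578
finger_force: 0.3
```

>>> {"fn": "carry_out", "kwargs": {"rows": [[0, 0, 0, 0, 0, 0], [0, 0, -0.005, 0, 0, 0], [0, 0, -0.01, 0, 0, 0], [0, 0, -0.015, 0, 0, 0], [0, 0, -0.02, 0, 0, 0]]}}

```text
clock: 3.6
ee_pos: [0.4972, -0.3256, 0.077]
tool_rot: [0.989, 0.145, -0.0, -0.0]
wrist_force: [0.5, -0.3, -1.4]
finger_gap: 0.0554
finger_force: 15.0
```

>>> {"fn": "carry_out", "kwargs": {"rows": [[0, 0, -0.015, 0, 0, 0], [0, 0, -0.035, 0, 0, 0], [0, 0, -0.055, 0, 0, 0], [0, 0, -0.075, 0, 0, 0], [0, 0, -0.09, 0, 0, 0]], "force": 20}}

```text
clock: 4.1
ee_pos: [0.4978, -0.3261, 0.1693]
tool_rot: [0.989, 0.145, 0.001, 0.001]
wrist_force: [0.3, 0.5, -0.6]
finger_gap: 0.0557
finger_force: 19.9
```

>>> {"fn": "carry_out", "kwargs": {"rows": [[0.002, -0.02, 0, 0, 0, 0], [0.005, -0.05, 0, 0, 0, 0], [0.008, -0.09, 0, 0, 0, 0], [0.0115, -0.13, 0, 0, 0, 0], [0.015, -0.17, 0, 0, 0, 0]]}}

```text
clock: 4.6
ee_pos: [0.4622, -0.1573, 0.1672]
tool_rot: [0.989, 0.145, 0.0, 0.0]
wrist_force: [0.7, -0.1, -0.8]
finger_gap: 0.0557
finger_force: 19.9
```

>>> {"fn": "carry_out", "kwargs": {"rows": [[0.0035, -0.04, 0, 0, 0, 0], [0.007, -0.08, 0, 0, 0, 0], [0.011, -0.12, 0, 0, 0, 0], [0.014, -0.155, 0, 0, 0, 0], [0.016, -0.175, 0, 0, 0, 0]]}}

```text
clock: 5.1
ee_pos: [0.427, 0.0159, 0.1673]
tool_rot: [0.989, 0.146, 0.0, -0.0]
wrist_force: [0.3, -0.6, -1.5]
finger_gap: 0.0556
finger_force: 19.9
```

```bash
python3 - <<'E'
from h import *
s=get_state();print(s["clock"],s["ee_pos"],s["tool_rot"],s["finger_gap"],s["wrist_force"])
print(rel([.428,.013,s["ee_pos"][2]]))
for c in("scene","top","wrist"):
    im,d=optics.camera(c)
    for r in nets.mark_of(c,"cup")[:1]:print(c,r["score"],np.round(r["position"],4))
    rg=nets.trace(c,"cup")
    if rg:
        q=cloud(c,d)[rg[0]["region"]&(d>0)];print(np.percentile(q,[5,50,95],axis=0).round(3).tolist())
    if c=="scene": cv2.imwrite("pics/s2.png",cv2.resize(im[120:300,180:420,::-1],None,fx=3,fy=3))
E
```

```text
5.1 [0.4270057  0.01585207 0.16732144] [ 9.89259532e-01  1.46169091e-01  3.49647824e-04 -2.29113189e-04] 0.05555258072790017 [ 0.32234355 -0.61800053 -1.46721531]
[ 0.0001  0.003  -0.    ]
scene 0.81 [0.4247 0.0167 0.1199]
[[0.402, -0.008, 0.13], [0.44, 0.02, 0.18], [0.453, 0.042, 0.206]]
wrist 0.63 [0.4277 0.0128 0.12  ]
[[0.403, -0.01, 0.119], [0.42, 0.012, 0.17], [0.455, 0.037, 0.205]]
```

View pics/s2.png

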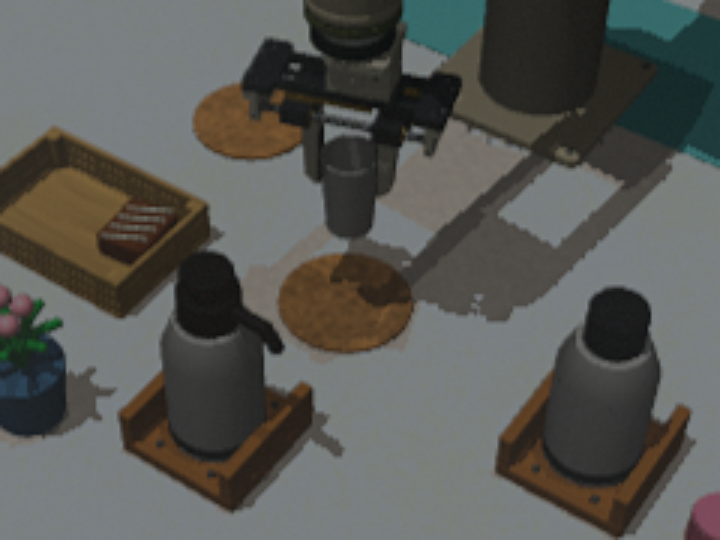

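The cup hangs upright at crop (350,190) over the left mat, with its foot at about z=0.118. Lowering.

>>> {"fn": "carry_out", "kwargs": {"rows": [[0, 0.001, 0.03, 0, 0, 0], [0, 0.001, 0.06, 0, 0, 0], [0, 0.001, 0.08, 0, 0, 0], [0, 0.001, 0.095, 0, 0, 0], [0, 0.001, 0.1, 0, 0, 0]]}}

```text
clock: 6.05
ee_pos: [0.4266, 0.0122, 0.0647]
tool_rot: [0.989, 0.145, -0.002, -0.0]
wrist_force: [-1.3, -0.4, -1.5]
finger_gap: 0.0556
finger_force: 19.9
```

>>> {"fn": "carry_out", "kwargs": {"rows": [[0, 0, 0.002, 0, 0, 0], [0, 0, 0.004, 0, 0, 0], [0, 0, 0.006, 0, 0, 0], [0, 0, 0.008, 0, 0, 0], [0, 0, 0.008, 0, 0, 0]]}}

```text
clock: 6.55
ee_pos: [0.4281, 0.0126, 0.0588]
tool_rot: [0.989, 0.145, 0.0, 0.0]
wrist_force: [-0.2, 0.1, -1.2]
finger_gap: 0.0556
finger_force: 19.9
```

>>> {"fn": "carry_out", "kwargs": {"rows": [[0, 0, 0.001, 0, 0, 0], [0, 0, 0.002, 0, 0, 0], [0, 0, 0.003, 0, 0, 0], [0, 0, 0.003, 0, 0, 0], [0, 0, 0.003, 0, 0, 0]]}}

```text
clock: 7.05
ee_pos: [0.4291, 0.0128, 0.0571]
tool_rot: [0.989, 0.145, 0.001, 0.0]
wrist_force: [-1.9, 0.7, 9.1]
finger_gap: 0.056
finger_force: 19.9
```

```bash
python3 - <<'E'
from h import *
s=get_state();print(s["clock"],s["ee_pos"],s["wrist_force"])
im,d=optics.camera("scene");rg=nets.trace("scene","cup");q=cloud("scene",d)[rg[0]["region"]&(d>0)];print(np.percentile(q,[1,5,95,99],axis=0).round(4).tolist())
im,d=optics.camera("wrist");rg=nets.trace("wrist","cup");q=cloud("wrist",d)[rg[0]["region"]&(d>0)];print(np.percentile(q,[1,5,95,99],axis=0).round(4).tolist())
E
```

```text
7.05 [0.42907667 0.0128174  0.05709693] [-1.90688741  0.66881411  9.09040439]
[[0.3998, -0.0149, 0.0075], [0.4032, -0.0121, 0.0158], [0.4546, 0.0385, 0.0971], [0.4571, 0.041, 0.1]]
[[0.4024, -0.0119, 0.0087], [0.4041, -0.0104, 0.0096], [0.4558, 0.0371, 0.0958], [0.4572, 0.04, 0.0966]]
```

The mat contact is felt at 9 N and the cup's foot is down. Releasing.

>>> {"fn": "carry_out", "kwargs": {"rows": [[0, 0, -0.0005, 0, 0, 0], [0, 0, -0.0005, 0, 0, 0], [0, 0, -0.0005, 0, 0, 0], [0, 0, -0.0005, 0, 0, 0], [0, 0, -0.0005, 0, 0, 0]], "jaw": 100}}

```text
clock: 7.75
ee_pos: [0.4278, 0.0127, 0.056]
tool_rot: [0.989, 0.145, -0.0, -0.0]
wrist_force: [0.6, 0.3, 0.1]
finger_gap: 0.0906
finger_force: 0.0
```

>>> {"fn": "carry_out", "kwargs": {"rows": [[0, 0, -0.005, 0, 0, 0], [0, 0, -0.03, 0, 0, 0], [0, 0, -0.06, 0, 0, 0], [0, 0, -0.1, 0, 0, 0], [0, 0, -0.14, 0, 0, 0]]}}

```text
clock: 8.25
ee_pos: [0.4274, 0.0127, 0.1976]
tool_rot: [0.989, 0.145, -0.0, -0.0]
wrist_force: [0.8, 0.3, 0.7]
finger_gap: 0.0929
finger_force: 0.0
```

```bash
python3 - <<'E'
from h import *
s=get_state();print(s["clock"],s["ee_pos"],s["tool_rot"],s["finger_gap"],s["qpos"])
for c in("scene","wrist"):
    im,d=optics.camera(c)
    for r in nets.mark_of(c,"cup")[:1]:print(c,r["score"],np.round(r["position"],4))
    cv2.imwrite(f"pics/{c}3.png",im[:,:,::-1])
print(rel([.464,.3145,.30]))
E
```

```text
8.25 [0.42740764 0.01270425 0.1975887 ] [ 9.89372299e-01  1.45404030e-01 -3.38371333e-04 -8.37617586e-05] 0.09292134136096243 [-9.03158351e-02 -3.44444236e-01  1.96759383e+00  4.48772787e-06
  1.51914022e+00  1.18863758e+00]
scene 0.88 [0.4241 0.0096 0.0082]
wrist 0.59 [0.4272 0.0144 0.0083]
[ 0.1208 -0.279  -0.1024]
```

View pics/wrist3.png

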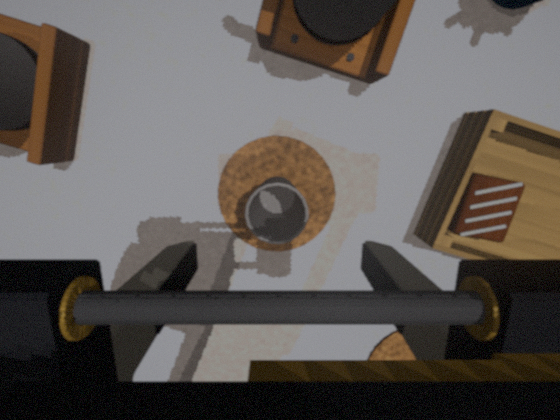

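The tumbler stands on the mat at wrist px (277,213), wholly inside it (the mat spans 218–335), and is released. Heading to the flask, turning the wrist back for range.

>>> {"fn": "carry_out", "kwargs": {"rows": [[0.0, 0.0, -0.04, 0, 0, -0.14], [0.02, -0.045, -0.07, 0, 0, -0.28], [0.04, -0.09, -0.1, 0, 0, -0.42], [0.06, -0.135, -0.103, 0, 0, -0.56], [0.08, -0.18, -0.103, 0, 0, -0.7]]}}

```text
clock: 8.95
ee_pos: [0.4514, 0.1974, 0.299]
tool_rot: [0.878, 0.478, 0.0, 0.0]
wrist_force: [0.6, 0.1, 1.2]
finger_gap: 0.0928
finger_force: 0.0
```

>>> {"fn": "carry_out", "kwargs": {"rows": [[0, 0, 0, 0, 0, -0.14], [0, 0, 0, 0, 0, -0.28], [0, 0, 0, 0, 0, -0.42], [0, 0, 0, 0, 0, -0.56], [0, 0, 0, 0, 0, -0.7]]}}

```text
clock: 9.45
ee_pos: [0.4504, 0.1957, 0.2965]
tool_rot: [0.661, 0.751, -0.002, -0.001]
wrist_force: [0.3, 0.6, -1.0]
finger_gap: 0.093
finger_force: 0.0
```

```bash
python3 - <<'E'
from h import *
s=get_state();print(s["clock"],s["ee_pos"],s["tool_rot"],s["qpos"])
im,d=optics.camera("wrist");P=cloud("wrist",d)
print([(r["score"],np.round(r["position"],4)) for r in nets.mark_of("wrist","cap")])
m=(np.hypot(P[...,0]-.464,P[...,1]-.3145)<.045)&(P[...,2]>.203)&(P[...,2]<.22);q=P[m]
if len(q):print(len(q),cv2.minEnclosingCircle(q[:,:2].astype(np.float32).reshape(-1,1,2)),np.percentile(q[:,2],[50,98]))
print(rel([.464,.3145,.30]))
E
```

```text
9.45 [0.45043667 0.19566133 0.2964735 ] [ 0.66078825  0.75057022 -0.00154273 -0.00092686] [ 3.05350929e-01 -1.82512551e-01  1.65527920e+00 -9.30121856e-06
  1.67242548e+00  1.78293477e-01]
[(0.76, array([0.4654, 0.3142, 0.1721]))]
4134 ((0.4623699188232422, 0.31481361389160156), 0.02667318843305111) [0.21029794 0.2118657 ]
[ 0.1163  0.028  -0.0035]
```

>>> {"fn": "carry_out", "kwargs": {"rows": [[0.03, 0.007, 0, 0, 0, 0], [0.07, 0.016, 0, 0, 0, 0], [0.1, 0.024, 0, 0, 0, 0], [0.116, 0.028, 0, 0, 0, 0], [0.116, 0.028, 0, 0, 0, 0]]}}

```text
clock: 10.05
ee_pos: [0.4645, 0.3155, 0.2972]
tool_rot: [0.663, 0.748, -0.001, -0.0]
wrist_force: [-1.2, -0.0, 0.4]
finger_gap: 0.0928
finger_force: 0.0
```

```bash
python3 - <<'E'
from h import *
s=get_state();print(s["clock"],s["ee_pos"],s["qpos"])
im,d=optics.camera("wrist");P=cloud("wrist",d)
print([(r["score"],np.round(r["position"],4)) for r in nets.mark_of("wrist","cap")])
m=(np.hypot(P[...,0]-.464,P[...,1]-.3145)<.045)&(P[...,2]>.203)&(P[...,2]<.22);q=P[m]
if len(q):print(len(q),cv2.minEnclosingCircle(q[:,:2].astype(np.float32).reshape(-1,1,2)),np.percentile(q[:,2],[50,98]))
print(rel([.4635,.3147,.18]))
cv2.imwrite("pics/w4.png",im[:,:,::-1])
E
```

```text
10.05 [0.46446169 0.31550473 0.29721199] [5.05262001e-01 9.14561009e-03 1.47327600e+00 1.73362542e-04
 1.66158390e+00 3.84746844e-01]
[(0.76, array([0.4603, 0.3176, 0.1693])), (0.61, array([0.478 , 0.4509, 0.0009]))]
2918 ((0.4633992612361908, 0.31377163529396057), 0.0263738501816988) [0.21057929 0.21199399]
[ 0.0014 -0.001   0.1179]
```

View pics/w4.png

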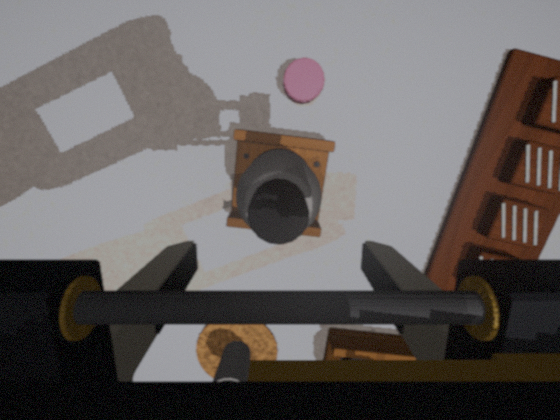

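The black cap is at (278,212), centred between the fingers, and the pink look-alike at (303,79) is well clear. Descending and gripping.

>>> {"fn": "carry_out", "kwargs": {"rows": [[0.001, -0.0005, 0.03, 0, 0, 0], [0.001, -0.0005, 0.06, 0, 0, 0], [0.001, -0.0005, 0.09, 0, 0, 0], [0.001, -0.0005, 0.11, 0, 0, 0], [0.001, -0.0005, 0.117, 0, 0, 0]]}}

```text
clock: 10.65
ee_pos: [0.4632, 0.313, 0.1789]
tool_rot: [0.664, 0.748, -0.002, -0.001]
wrist_force: [-0.1, 0.7, -0.6]
finger_gap: 0.0927
finger_force: 0.0
```

>>> {"fn": "carry_out", "kwargs": {"rows": [[0, 0, 0, 0, 0, 0], [0, 0, 0, 0, 0, 0], [0, 0, 0, 0, 0, 0], [0, 0, 0, 0, 0, 0], [0, 0, 0, 0, 0, 0]], "jaw": 0, "force": 15}}

```text
clock: 11.15
ee_pos: [0.4648, 0.3155, 0.1826]
tool_rot: [0.663, 0.749, 0.001, 0.0]
wrist_force: [0.5, 0.4, 0.1]
finger_gap: 0.0575
finger_force: 0.0
```

>>> {"fn": "carry_out", "kwargs": {"rows": [[0, 0, 0, 0, 0, 0], [0, 0, 0, 0, 0, 0], [0, 0, 0, 0, 0, 0], [0, 0, 0, 0, 0, 0], [0, 0, 0, 0, 0, 0]]}}

```text
clock: 11.65
ee_pos: [0.4647, 0.3154, 0.1823]
tool_rot: [0.663, 0.749, 0.0, 0.0]
wrist_force: [-1.8, 0.6, 5.6]
finger_gap: 0.0521
finger_force: 15.0
```

```bash
python3 -c "
from h import *
s=get_state();print(s['clock'],s['ee_pos'],s['finger_gap'],s['wrist_force'],s['wrist_torque'])"
```

```text
11.65 [0.46466936 0.31543381 0.1822537 ] 0.05210157467658887 [-1.76886228  0.59951898  5.63641924] [-0.09088213  0.14713401 -0.01978103]
```

Gripped (gap 52 mm). Trying counter-clockwise from above first, which is negative about tool z.

>>> {"fn": "carry_out", "kwargs": {"rows": [[0, 0, 0, 0, 0, -0.06], [0, 0, 0, 0, 0, -0.12], [0, 0, 0, 0, 0, -0.18], [0, 0, 0, 0, 0, -0.24], [0, 0, 0, 0, 0, -0.3]]}}

```text
clock: 12.15
ee_pos: [0.4648, 0.3155, 0.1822]
tool_rot: [0.543, 0.84, 0.0, 0.0]
wrist_force: [0.5, -0.7, 4.3]
finger_gap: 0.0525
finger_force: 15.0
```

```bash
python3 -c "
from h import *
s=get_state();print(s['clock'],s['ee_pos'],s['finger_gap'],s['wrist_force'],s['wrist_torque'],s['qpos'][5],s['effort'])"
```

```text
12.15 [0.46481103 0.31545468 0.18221967] 0.05245120605584948 [ 0.48843457 -0.72462766  4.33818091] [-0.03574263 -0.02599389 -0.09252639] 0.08149982750634636 [  0.05998166 -48.25502157 -45.96122146   0.0662029   -0.0676022
   1.19400769]
```

>>> {"fn": "carry_out", "kwargs": {"rows": [[0, 0, 0, 0, 0, -0.03], [0, 0, 0, 0, 0, -0.06], [0, 0, 0, 0, 0, -0.09], [0, 0, 0, 0, 0, -0.12], [0, 0, 0, 0, 0, -0.15]]}}

```text
clock: 12.65
ee_pos: [0.4648, 0.3154, 0.1823]
tool_rot: [0.479, 0.878, 0.0, 0.0]
wrist_force: [-0.1, -0.4, 5.0]
finger_gap: 0.052
finger_force: 15.0
```

```bash
python3 -c "
from h import *
s=get_state();print(s['clock'],s['ee_pos'],s['finger_gap'],s['wrist_force'],s['wrist_torque'],s['qpos'][5],s['effort'])"
```

```text
12.65 [0.46482136 0.31543893 0.18226516] 0.05203491773967802 [-0.1047936  -0.40792959  5.01080457] [-0.04808457 -0.04060445 -0.02668092] -0.06686202736778052 [  0.06730079 -48.04665327 -45.76020241   0.07288067  -0.05289283
   0.55905858]
```

>>> {"fn": "carry_out", "kwargs": {"rows": [[0, 0, 0, 0, 0, -0.08], [0, 0, 0, 0, 0, -0.16], [0, 0, 0, 0, 0, -0.24], [0, 0, 0, 0, 0, -0.32], [0, 0, 0, 0, 0, -0.4]]}}

```text
clock: 13.15
ee_pos: [0.4648, 0.3154, 0.1822]
tool_rot: [0.294, 0.956, 0.0, 0.0]
wrist_force: [-0.1, 0.7, 5.0]
finger_gap: 0.0524
finger_force: 15.0
```

```bash
cat > st.py <<'E'
from h import *
s=get_state();print(s['clock'],s['ee_pos'],s['finger_gap'],s['wrist_force'],s['wrist_torque'],s['qpos'][5],s['effort'][5])
E
python3 st.py
```

```text
13.15 [0.46480803 0.31543772 0.18223962] 0.05240417622548723 [-0.08600737  0.65084404  4.95098326] [-0.05387289 -0.11121284 -0.05442764] -0.468953959169879 1.6042302176356316
```

>>> {"fn": "carry_out", "kwargs": {"rows": [[0, 0, 0, 0, 0, -0.08], [0, 0, 0, 0, 0, -0.16], [0, 0, 0, 0, 0, -0.24], [0, 0, 0, 0, 0, -0.32], [0, 0, 0, 0, 0, -0.35]]}}

```text
clock: 13.65
ee_pos: [0.4647, 0.3155, 0.1822]
tool_rot: [0.123, 0.992, 0.0, 0.0]
wrist_force: [-1.1, 0.2, 6.4]
finger_gap: 0.0524
finger_force: 15.0
```

```bash
python3 st.py
```

```text
13.65 [0.4646659  0.3155002  0.18223145] 0.052385790027232294 [-1.06591655  0.24210688  6.38799024] [ 0.0246209  -0.04334966 -0.0823361 ] -0.8186778358929876 -0.2932468056678772
```

1.2 rad turned with low torque throughout. Probing with a small lift.

>>> {"fn": "carry_out", "kwargs": {"rows": [[0, 0, -0.001, 0, 0, 0], [0, 0, -0.002, 0, 0, 0], [0, 0, -0.003, 0, 0, 0], [0, 0, -0.004, 0, 0, 0], [0, 0, -0.005, 0, 0, 0]]}}

```text
clock: 14.15
ee_pos: [0.4643, 0.3152, 0.1865]
tool_rot: [0.125, 0.992, -0.0, -0.0]
wrist_force: [-0.0, -0.5, -0.1]
finger_gap: 0.0524
finger_force: 15.0
```

```bash
python3 st.py
```

```text
14.15 [0.464342   0.31516404 0.18654596] 0.05242601978637632 [-0.04242936 -0.50013275 -0.14331966] [ 0.01561789 -0.19026055 -0.05351301] -0.8156906364814674 0.009661779622547328
```

>>> {"fn": "carry_out", "kwargs": {"rows": [[0, 0, -0.001, 0, 0, 0], [0, 0, -0.002, 0, 0, 0], [0, 0, -0.003, 0, 0, 0], [0, 0, -0.004, 0, 0, 0], [0, 0, -0.005, 0, 0, 0]]}}

```text
clock: 14.65
ee_pos: [0.4645, 0.3153, 0.1918]
tool_rot: [0.125, 0.992, 0.0, 0.0]
wrist_force: [-0.1, 0.0, -0.2]
finger_gap: 0.0525
finger_force: 15.0
```

```bash
python3 - <<'E'
exec(open('st.py').read())
im,d=optics.camera("scene");print([(r["score"],np.round(r["position"],4)) for r in nets.mark_of("scene","cap")])
x=cv2.resize(im[190:310,330:450,::-1],None,fx=5,fy=5,interpolation=cv2.INTER_CUBIC);cv2.imwrite("pics/s5.png",x)
E
```

```text
14.65 [0.46445312 0.31525208 0.19179428] 0.05254252119057541 [-0.0769461   0.01435482 -0.16074811] [ 0.01060447 -0.11200869 -0.000313  ] -0.8159795827101318 0.0005649517333949916
[(0.74, array([4.782e-01, 4.462e-01, 1.000e-04])), (0.69, array([0.4637, 0.3152, 0.1767]))]
```

View pics/s5.png

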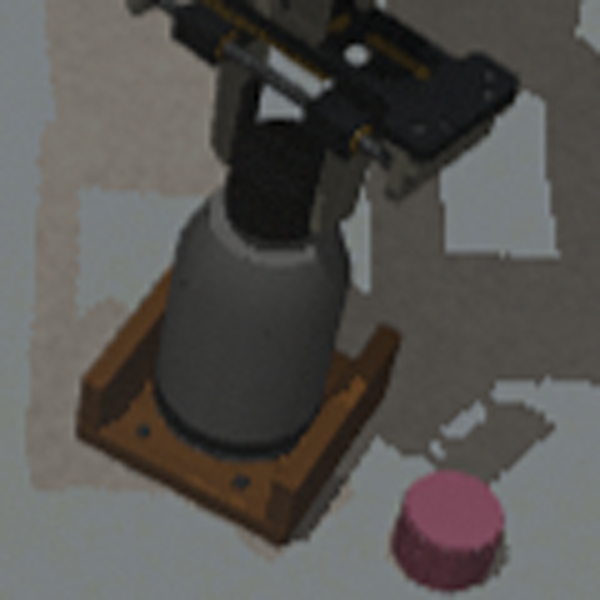

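The black cap at crop (275,180) appears slightly raised, and the wrist force is near zero, so it is free. Lifting straight up to 8 cm.

>>> {"fn": "carry_out", "kwargs": {"rows": [[0, 0, -0.004, 0, 0, 0], [0, 0, -0.009, 0, 0, 0], [0, 0, -0.014, 0, 0, 0], [0, 0, -0.019, 0, 0, 0], [0, 0, -0.024, 0, 0, 0]]}}

```text
clock: 15.25
ee_pos: [0.4646, 0.3153, 0.2164]
tool_rot: [0.125, 0.992, 0.0, 0.0]
wrist_force: [-0.1, 0.2, -0.5]
finger_gap: 0.0522
finger_force: 15.0
```

>>> {"fn": "carry_out", "kwargs": {"rows": [[0, 0, -0.01, 0, 0, 0], [0, 0, -0.022, 0, 0, 0], [0, 0, -0.034, 0, 0, 0], [0, 0, -0.042, 0, 0, 0], [0, 0, -0.046, 0, 0, 0]]}}

```text
clock: 15.75
ee_pos: [0.4649, 0.3155, 0.2633]
tool_rot: [0.125, 0.992, 0.001, 0.001]
wrist_force: [-0.1, 0.2, 0.5]
finger_gap: 0.0522
finger_force: 15.0
```

>>> {"fn": "carry_out", "kwargs": {"rows": [[0, 0, 0, 0, 0, 0], [0, 0, 0, 0, 0, 0], [0, 0, 0, 0, 0, 0], [0, 0, 0, 0, 0, 0], [0, 0, 0, 0, 0, 0]]}}

```text
clock: 16.25
ee_pos: [0.4643, 0.3151, 0.2612]
tool_rot: [0.125, 0.992, -0.0, -0.0]
wrist_force: [1.3, 0.7, -1.2]
finger_gap: 0.0521
finger_force: 15.0
```

```bash
python3 - <<'E'
exec(open('st.py').read())
im,d=optics.camera("scene")
for t in("cap","cup","brownie","plant","flask"):print(t,[(r["score"],np.round(r["position"],4)) for r in nets.mark_of("scene",t)[:2]])
x=cv2.resize(im[140:320,160:430,::-1],None,fx=2.9,fy=2.9,interpolation=cv2.INTER_CUBIC);cv2.imwrite("pics/s6.png",x)
E
```

```text
16.25 [0.4642618  0.31513945 0.26121875] 0.05210995923545127 [ 1.2775793   0.70648939 -1.18460369] [ 0.06454069 -0.11745893 -0.03778572] -0.8159538203434229 -4.518395599006908e-05
cap [(0.98, array([0.4652, 0.3137, 0.2493])), (0.87, array([4.758e-01, 4.485e-01, 2.000e-04]))]
cup [(0.78, array([0.4296, 0.0128, 0.008 ])), (0.27, array([0.4631, 0.3137, 0.2457]))]
brownie [(0.9, array([ 0.4836, -0.2116,  0.0071]))]
plant [(0.82, array([ 0.7189, -0.1531, -0.0043])), (0.53, array([ 0.4845, -0.2088,  0.0073]))]
flask []
```

View pics/s6.png

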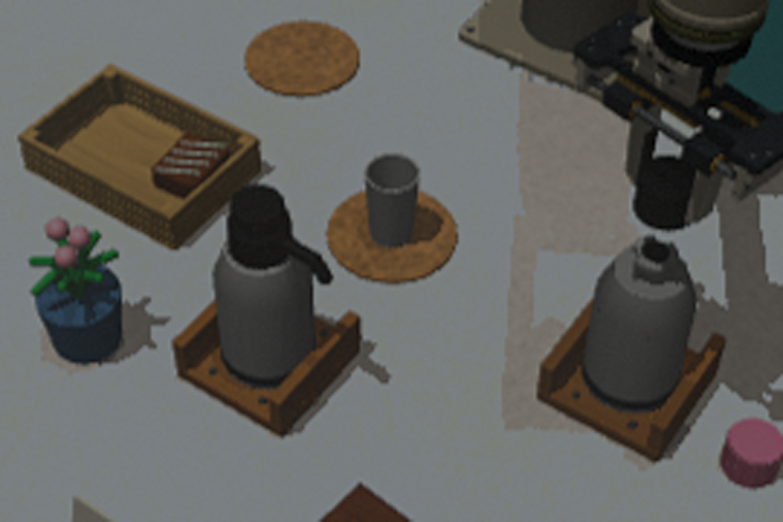

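The cap (665,192) is held level at z≈0.249, about 8 cm above the open neck (655,255). The cup stands on the mat at (392,200), and the brownie and plant are unmoved. Handing in.

```bash
python3 -c "
from plant import ctrl
print(ctrl.job_done())"
```

```text
the job is handed in; nothing more can be done
None
```

Job handed in at about 16 s: the tumbler stands upright and released on the left cork mat, and the cap came free turning counter-clockwise and is held level about 8 cm above the flask, with the brownie and plant where they were.

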